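# Post a sample pot through the spring flap of the collection bin

### The job

Return the blue-lidded sample pot: push the yellow spring flap of the white collection bin open with one fingertip and, holding it open so that flap and pot never touch, slide the pot along the deck and through the doorway with the other fingertip until it drops into the bin. The pot is only pushed, gently: never squeezed or lifted. Leave the white-lidded pot where it stands, and let the flap spring shut behind.

Things in the scene. Friction and masses are not known exactly. Their poses are not given: they have to be found in the camera images.
- bin: Fixed white open-topped collection bin, 410 x 220 mm, walls to 98 mm above the bench. Origin on the bench top below the middle of the doorway. x axis = push direction (deck, doorway, then pit), y to the left of it, z up. Solid loading deck at x -190..+12 mm, y -110..+110, top at z = 60. Nothing covers bin or doorway from above.
- deck (a point): Point on the flat top of the loading deck (60 mm above the bench), on its centre line, 110 mm before the doorway. Along the deck's left and right edges runs a lip 6 mm high, 4 mm wide. The deck goes on 12 mm past the doorway plane; there it ends in an edge over the pit.
- doorway (a point): Middle of the doorway at deck height. The doorway is 124 mm wide (62 mm either side, along the bin's y), open upwards; the front wall on both sides is 8 mm thick and 38 mm high above the deck. The yellow flap fills it.
- pit (a point): Point on the floor of the pit, 6 mm above the bench (54 mm below the deck), 110 mm behind the doorway. The pit spans the bin's x 12..205 mm and y -95..+95 mm. An orange-lidded pot already stands in its far right corner.
- flap (a joint): Yellow upright flap in the doorway: 0 = shut, positive (rad, to 1.45) = swung into the bin, about an upright hinge at the bin's x = 0, y = +58 mm. Panel 5 mm thick, to 115 mm from the hinge, 4 to 36 mm above the deck. No latch. A damped spring shuts it in under 2 s: torque 0.02 N m shut, plus 0.04 N m per rad (at 1.3 rad about 3 N on a finger 25 mm from the hinge).
- flap_edge (a point): Middle of the flap's free upright edge, 115 mm from the hinge, 20 mm above the deck.
- pot: Sealed plastic sample pot with a blue lid, loose, upright on the deck, 90 to 130 mm before the doorway, between its centre line and 30 mm to the right (away from the hinge). Round, 30 mm high, 46 mm across at the lid (19 to 30 mm up), 40 to 42 mm below it, about 60 g. Origin at the centre of its underside, z up.
- white_pot: Same kind of pot with a white lid, standing near the left (hinge side) edge of the deck, 130 to 160 mm before the doorway; to be left alone. Origin at the centre of its underside.
Mind the look-alikes: they are no part of the job. What is shaped like the pot but turquoise is not meant.

How it is judged:
On the way, in this order (a step that is already met when the one before it is completed fails the run):
1. a finger pushes the flap well open while the pot is still on the deck (value of joint flap above 0.4 rad and contact force between the fingers and flap above 0.05 N and x of pot in the frame of bin below 0 m and z of pot in the frame of bin above 0.055 m), for 0.1 s.
2. the pot has gone through the doorway and dropped into the bin (x of pot in the frame of bin between 0.005 and 0.205 m and y of pot in the frame of bin between -0.095 and 0.095 m and z of pot in the frame of bin below 0.05 m), for 0.2 s.
At the end, for the whole second after the job is handed in: The blue-lidded pot lies in the pit of the bin (origin less than 50 mm above the bench, inside the pit's walls), the flap is shut to within 0.08 rad, and the white-lidded pot is within 15 mm of where it stood (all of step 2 and value of joint flap below 0.08 rad and distance of white_pot from where it was at the start of the episode below 0.015 m); the robot touches nothing.
It fails at once if the flap and the blue-lidded pot touch (contact force between pot and flap above 0.1 N).
It fails at once if the pot is lifted more than 10 mm off the deck (z of pot in the frame of bin above 0.07 m).
It fails at once if the pot is squeezed or rammed (more than 12 N from the fingers) (contact force between the fingers and pot above 12 N).
It fails at once if the white-lidded pot is moved more than 15 mm (distance of white_pot from where it was at the start of the episode above 0.015 m).
It also fails if it takes over 54 s, if anything falls off the work surface, if the arm or the gripper's body presses on something with over 40 N, if the wrist force passes 120 N, or if a joint passes its speed limit or range.

### The arm

A 6-joint arm with a two-finger parallel gripper is mounted at the origin on the work surface. World frame = base frame: x ahead of the robot, y to its left, z up, the work surface at z = 0. Lengths are in m, angles in rad, forces in N, time in s.
With the tool pointing down it reaches from about 0.35 to 0.85 m from the base axis. Payload 8.1 kg.
Tool frame: the origin (TCP) lies midway between the tips of the shut fingers; the grasp point (between the pads) lies 19 mm behind it (robot.grip_point_offset is the distance from the TCP to the grasp point, in m); y points along the fingers, z is the direction in which the jaws open and shut, and the axes are right-handed (so a half turn about y gives the same grasp; the last joint's range is limited). The gripper opens to 85 mm and grips with 20 to 120 N. Pads are 22 mm wide; open, the fingers measure 114 mm over their backs; the gripper's body (76 mm by 85 mm) begins 54 mm behind the grasp point. The pads swing forward as they close: fully open they stand 13 mm farther back than shut.
Start: joints at [1.12, 0.13, 1.488, -0, 1.523, -0.085], TCP at [0.215, 0.56, 0.197] pointing down, gripper open.
Joint ranges: [-2.96, 2.96], [-0.89, 2.26], [0.02, 2.5], [-1.34, 4.48], [0, 2.73], [-2.66, 2.66]. Speed limits (rad/s): [2.39, 2.39, 2.79, 3.14, 3.14, 3.14].

### API

Orientations are given as a rotation vector (axis times angle).
In Python, from station import observe, imaging, order, robot gives the robot as it stands.
- The arm moves only by the shell command python3 -m creep 'ROWS' [FORCE]. ROWS is JSON, a list that holds one entry, the list of rows, each a list of 7 numbers: the shift along the tool's x, y, z in m, then the turn, a rotation vector about the tool's x, y, z in rad, then the gripper's target within -1 to 1 (shut at 1, half-way at 0, fully open at -1). A call has 1 to 8 rows; each row is the pose to reach, as a shift and turn from the pose commanded when the call began, along the tool's axes at that moment; what a row does not reach only later rows make up. A row lasts 1/12 s, in which the tool goes at most 41.7 mm and 7.16 degrees, less where a joint would pass 70% of its speed; a pose out of reach is approached as far as the arm can. A call with a gripper value outside its range is refused whole. The fingers move at their own pace and stop on an object; FORCE is the grip in N (left out, the last holds). Time passes only in rows, so rows that repeat a pose let the fingers close. It gives the time, the measured TCP pose, the force and the opening at its end, in the units of the state.
- observe(): the state, without advancing time (a new reading comes with each control period).
- imaging.capture(name): name is "side" or "top" or "wrist"; returns a dict with "pixels" (384x512x3 uint8, red, green, blue), "camera_matrix" (3x3 intrinsics, pixels), "xyz" and "orientation" of the camera in the world; the wrist camera has in their place "T_tool_cam" (4x4, takes a point from camera to tool coordinates, whose origin is the TCP and whose axes are the tool frame's). Camera axes: x right, y down, z forward; pixel columns grow to the right and rows downward; lengths in m; the calibration is good to about 2 mm. A picture is of the moment at which its call begins: read the wrist's pose just before it. There is no depth.
- order.finish_job(): hands the job in, once; it reports no verdict.
Trained networks look in the newest picture that a camera, given by its name, has taken for a name from the list of things; names that differ only in an ending like _2 or _b are one class to them, and where a whole thing is asked for, a point or a joint stands for the part that bears it (a point fixed in the world has none). Each returns a list of dicts, best first, with "confidence" (0 to 1); they miss things now and then, are a little off and sometimes report something else, mostly with a low value. They report only what shows in the picture. A call takes as long as a camera call. They do not tell look-alikes from the thing itself.
- imaging.search_frame(target, camera): "bbox" ([left, top, width, height] in pixels, round what is visible of it).
- imaging.cut_out(target, camera): "pixels" (384x512 bool, what is visible of it) and "bbox" ([left, top, width, height] in pixels, round what is visible of it).
- imaging.spot_point(target, camera): "centre" ([column, row] in pixels: a listed point, or the origin of a listed thing).
The state is a dict: "t": time; "qpos": joint angles; "joint_velocities": joint speeds; "effort": joint torques, N m; "position": TCP position; "tool_rot": TCP orientation; "wrist_force": force on the tool from outside, world axes, zero at the start; "moment": the same for the moment, N m; "opening": finger opening in m.
Only numpy, scipy, OpenCV 4.12 (cv2) and the standard library are available. Lean on these libraries where they do the work, as an engineer would, in place of code of your own. Each camera call takes 0.05 s, during which the arm holds its last target.

## Working session

There is one attempt and no reset: what is moved stays moved. The work goes in short steps, Python scripts to look and compute and a shell command to move; the robot and the scene stay as the last step left them, time stands still between calls to the robot, and variables do not carry over. Pictures are saved under pics/ and viewed, and the job is handed in when it is done.

```bash
mkdir -p pics; cat > h.py <<'E'
import numpy as np,cv2
from station import observe,imaging,order,robot
from scipy.spatial.transform import Rotation as R
def save(c,n):
    cv2.imwrite('pics/'+n,cv2.cvtColor(c['pixels'],cv2.COLOR_RGB2BGR))
E
ls; python3 - <<'E'
from h import *
s=observe();print({k:np.round(v,3).tolist() for k,v in s.items()})
for n in ('top','side','wrist'):
    c=imaging.capture(n);save(c,n+'0.png')
    print(n,{k:np.round(v,4).tolist() for k,v in c.items() if k!='pixels'})
    for t in ('bin','pot','white_pot','flap'):
        print(t,[(r['bbox'],round(r['confidence'],2)) for r in imaging.search_frame(t,n)])
    for t in ('deck','doorway','pit','flap_edge','pot','white_pot','bin'):
        print(t,[(np.round(r['centre'],1).tolist(),round(r['confidence'],2)) for r in imaging.spot_point(t,n)])
E
```

```text
h.py
pics
{'t': 0.0, 'qpos': [1.12, 0.131, 1.489, 0.0, 1.523, -0.085], 'joint_velocities': [-0.001, -0.002, -0.0, -0.001, 0.001, 0.001], 'effort': [-0.002, -56.943, -50.053, -0.001, 0.016, -0.0], 'position': [0.214, 0.56, 0.196], 'tool_rot': [-1.553, 0.287, -0.287], 'wrist_force': [0.921, -0.025, -0.362], 'moment': [-0.031, 0.024, 0.005], 'opening': 0.085}
top {'camera_matrix': [[400.6875, 0.0, 249.5096], [0.0, 400.6875, 188.5668], [0.0, 0.0, 1.0]], 'xyz': [0.4652, -0.0471, 0.8185], 'orientation': [-2.1415, 2.1745, -0.0984]}
bin [([85.5, 96.1, 242.2, 186.8], 0.9)]
pot [([347.7, 121.5, 28.9, 20.5], 0.97), ([297.9, 257.0, 20.0, 23.7], 0.66), ([264.1, 139.6, 23.6, 23.3], 0.6), ([344.1, 162.4, 23.9, 20.9], 0.55)]
white_pot [([287.6, 180.7, 22.3, 26.2], 0.77)]
flap [([207.8, 155.0, 25.2, 57.8], 0.63)]
deck [([268.5, 163.5], 0.64)]
doorway [([214.5, 187.3], 0.87), ([204.7, 158.4], 0.22)]
pit [([204.6, 157.7], 0.74), ([168.8, 207.7], 0.67)]
flap_edge [([204.0, 157.8], 0.51)]
pot [([274.2, 155.2], 0.95), ([357.0, 135.7], 0.8), ([352.2, 178.2], 0.64), ([307.6, 269.9], 0.6)]
white_pot []
bin [
[... 523 characters left out ...]
[212.1, 308.0], 0.95)]
flap_edge [([179.2, 221.7], 0.66)]
pot [([235.5, 141.6], 0.92), ([339.2, 212.4], 0.69), ([215.0, 178.6], 0.59), ([268.6, 155.7], 0.54), ([210.7, 305.8], 0.23)]
white_pot [([269.0, 174.4], 0.71), ([176.4, 223.4], 0.54), ([214.6, 233.7], 0.46)]
bin [([219.3, 251.0], 0.91)]
wrist {'camera_matrix': [[281.0552, 0.0, 257.8296], [0.0, 281.0552, 189.5184], [0.0, 0.0, 1.0]], 'T_tool_cam': [[0.0007, 0.9494, 0.3142, -0.0833], [0.0001, -0.3142, 0.9494, -0.1763], [1.0, -0.0006, -0.0003, 0.0003], [0.0, 0.0, 0.0, 1.0]]}
bin [([80.0, 352.7, 43.0, 28.3], 0.69)]
pot [([82.8, 352.4, 41.3, 31.4], 0.48)]
white_pot []
flap []
deck []
doorway []
pit []
flap_edge []
pot []
white_pot []
bin []
```

View pics/top0.png

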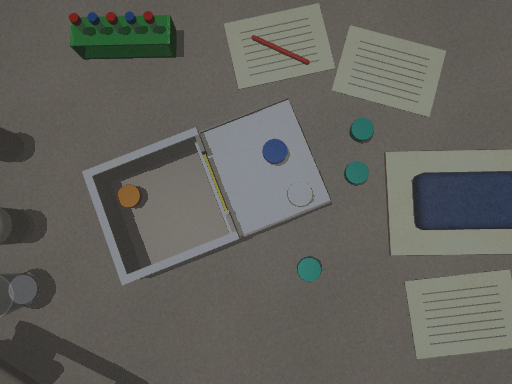

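View pics/side0.png

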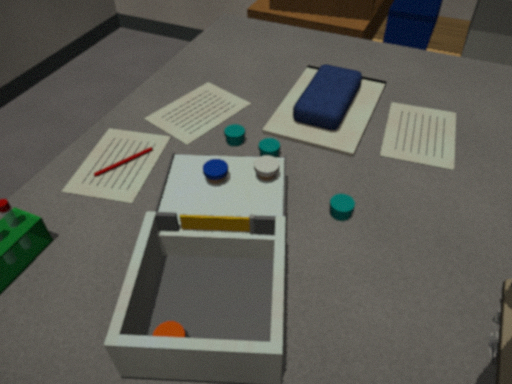

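The top picture shows the bin with its doorway flap at about (215,182), the blue pot at (275,152) and the white pot at (300,194). The turquoise look-alikes are off the bin. The side view agrees. Next I'll zoom in for the corners.

```bash
python3 - <<'E'
import cv2
t=cv2.imread('pics/top0.png');s=cv2.imread('pics/side0.png')
a=cv2.convertScaleAbs(cv2.resize(t[90:290,75:342],None,fx=3,fy=3,interpolation=cv2.INTER_CUBIC),alpha=1.7)
b=cv2.convertScaleAbs(cv2.resize(s[145:384,95:300],None,fx=2.5,fy=2.5,interpolation=cv2.INTER_CUBIC),alpha=1.2)
cv2.imwrite('pics/t1.png',a[:600,:800]);cv2.imwrite('pics/s1.png',b[:600])
E
```

```text
(no output)
```

View pics/t1.png

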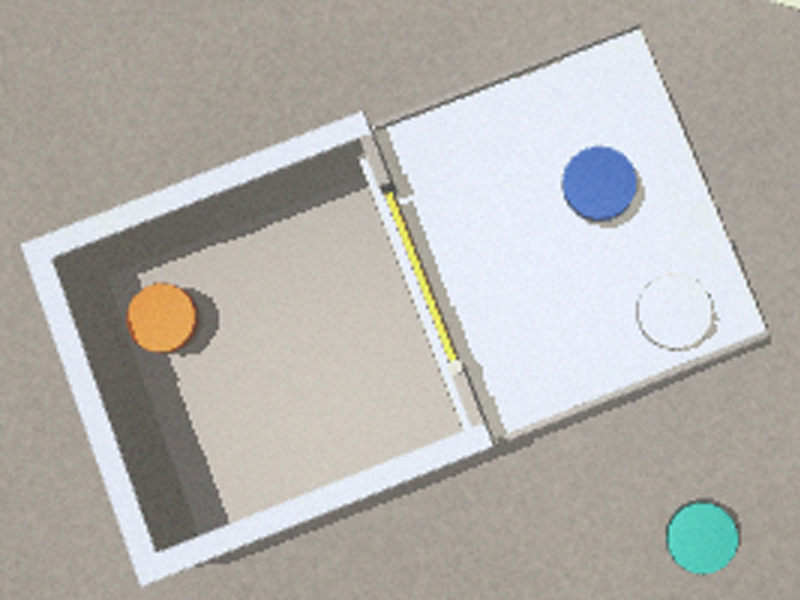

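View pics/s1.png

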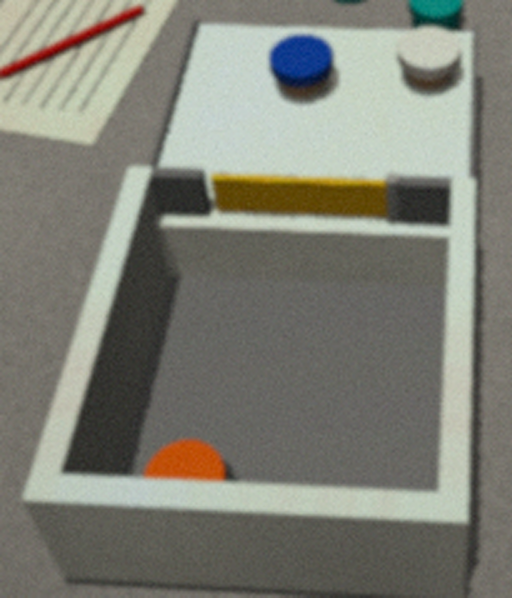

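```bash
cat >> h.py <<'E'
CAM={'top':(np.array([[400.6875,0,249.5096],[0,400.6875,188.5668],[0,0,1]]),np.array([0.4652,-0.0471,0.8185]),np.array([-2.1415,2.1745,-0.0984])),
'side':(np.array([[448.4503,0,259.0879],[0,448.4503,190.2301],[0,0,1]]),np.array([.2949,.4283,.6204]),np.array([-.566,2.6935,-1.1195]))}
def proj(n,P):
    K,x,o=CAM[n];p=R.from_rotvec(o).inv().apply(np.atleast_2d(P)-x)@K.T
    return p[:,:2]/p[:,2:]
def ray(n,uv,z):
    K,x,o=CAM[n];d=R.from_rotvec(o).apply(np.linalg.inv(K)@[uv[0],uv[1],1]);return x+d*(z-x[2])/d[2]
def b2w(q,P): return R.from_euler('z',q[2]).apply(np.atleast_2d(P))+[q[0],q[1],0]
def w2b(q,P): return R.from_euler('z',-q[2]).apply(np.atleast_2d(P)-[q[0],q[1],0])
E
python3 - <<'E'
from h import *
from scipy.optimize import least_squares
ft=lambda u,v:((u+.5)/3-.5+75,(v+.5)/3-.5+90)
fs=lambda u,v:((u+.5)/2.5-.5+95,(v+.5)/2.5-.5+145)
D=[('top',(.22,-.11,.098),ft(22,245)),('top',(.22,.11,.098),ft(143,586)),('top',(-.19,-.11,.066),ft(640,27)),('top',(-.19,.11,.066),ft(768,335)),('top',(-.004,-.11,.098),ft(363,112)),('top',(-.004,.11,.098),ft(493,442)),
('side',(.22,-.11,.098),fs(25,498)),('side',(.22,.11,.098),fs(468,522)),('side',(-.19,-.11,.066),fs(200,22)),('side',(-.19,.11,.066),fs(473,32)),('side',(.22,-.11,0),fs(68,578))]
def f(q): return np.concatenate([proj(n,b2w(q,p))[0]-m for n,p,m in D])
best=min((least_squares(f,[.5,0,y],loss='soft_l1') for y in np.arange(-3,3,.7)),key=lambda r:r.cost)
q=best.x;print(q.tolist());print(np.round(f(q).reshape(-1,2),1).tolist())
for n in('top','side'):
    qn=least_squares(lambda q:f(q)[:12] if n=='top' else f(q)[12:],q).x;print(n,qn)
from h import ft if False else np
E
python3 - <<'E'
E
```

```text
File "<stdin>", line 12
    from h import ft if False else np
                     ^^
SyntaxError: invalid syntax
```

```bash
python3 - <<'E'
from h import *
from scipy.optimize import least_squares
ft=lambda u,v:((u+.5)/3-.5+75,(v+.5)/3-.5+90)
fs=lambda u,v:((u+.5)/2.5-.5+95,(v+.5)/2.5-.5+145)
D=[('top',(.22,-.11,.098),ft(22,245)),('top',(.22,.11,.098),ft(143,586)),('top',(-.19,-.11,.066),ft(640,27)),('top',(-.19,.11,.066),ft(768,335)),('top',(-.004,-.11,.098),ft(363,112)),('top',(-.004,.11,.098),ft(493,442)),
('side',(.22,-.11,.098),fs(25,498)),('side',(.22,.11,.098),fs(468,522)),('side',(-.19,-.11,.066),fs(200,22)),('side',(-.19,.11,.066),fs(473,32)),('side',(.22,-.11,0),fs(68,578))]
def f(q): return np.concatenate([proj(n,b2w(q,p))[0]-m for n,p,m in D])
best=min((least_squares(f,[.5,0,y],loss='soft_l1') for y in np.arange(-3,3,.7)),key=lambda r:r.cost)
q=best.x;print(q.tolist());print(np.round(f(q).reshape(-1,2),1).tolist())
for n in('top','side'):
    qn=least_squares(lambda q:f(q)[:12] if n=='top' else f(q)[12:],q).x;print(n,qn)
# pots: lid centres
def lid(n,lo,hi):
    im=cv2.imread(f'pics/{n}0.png');h=cv2.cvtColor(im,cv2.COLOR_BGR2HSV)
    m=cv2.inRange(h,lo,hi);k,l,st,c=cv2.connectedComponentsWithStats(m)
    return [(st[i].tolist(),c[i].round(1).tolist()) for i in range(1,k) if st[i][4]>100]
for n in('top','side'):
    print(n,'blue',lid(n,(108,120,60),(122,255,255)))
    c=imaging.capture(n)
    for r in imaging.cut_out('white_pot',n)+imaging.cut_out('pot',n): 
        ys,xs=np.nonzero(r['pixels']); ce=(xs.mean(),ys.mean())
        print(np.round(r['bbox'],1),np.round(ce,1),round(r['confidence'],2),w2b(q,ray(n,ce,.09))[0].round(4))
E
```

```text
[0.5552850662778099, 0.026687966174475445, 1.9307444159139089]
[[-0.4, -0.4], [-0.9, 0.1], [0.1, -2.4], [1.6, 0.5], [0.2, -0.3], [0.1, 1.6], [-0.7, 0.2], [0.4, -0.2], [-2.0, -2.3], [2.8, -3.0], [0.1, 1.3]]
top [0.55510588 0.0269257  1.93138874]
side [0.55514784 0.02691507 1.92961035]
top blue [([263, 139, 24, 24, 445], [274.4, 150.5])]
[288.7 182.4  23.8  23.6] [299.5 193.4] 0.68 [-0.1357  0.074   0.09  ]
[300.5 257.7  19.8  25. ] [308.6 268.7] 0.95 [-0.0998  0.205   0.09  ]
[346.5 117.7  28.9  25.3] [361.3 129.3] 0.83 [-0.2869  0.0058  0.09  ]
[264.2 140.1  23.1  24.8] [274.4 151.3] 0.72 [-0.1224 -0.0153  0.09  ]
side blue [([296, 66, 65, 52, 2075], [328.3, 91.4]), ([203, 160, 25, 17, 335], [214.9, 167.9])]
[255.  155.5  25.5  28.2] [266.5 169.1] 0.85 [-0.1201  0.0748  0.09  ]
[259.6 138.5  21.7  19.4] [269.4 147.4] 0.91 [-0.1806  0.0773  0.09  ]
[329.7 190.4  24.8  30. ] [341.6 206.6] 0.89 [-0.0355  0.2002  0.09  ]
[201.5 157.8  28.1  28.1] [215.9 172.7] 0.78 [-0.1065 -0.0134  0.09  ]
[223.9 124.5  19.1  21.1] [234.9 135. ] 0.75 [-0.215   0.0095  0.09  ]
```

```bash
cat >> h.py <<'E'
Q=np.array([0.5552,0.0268,1.9307])
def rel(bx,by,tz,phi):
    """tool shift/turn from current commanded(~measured) to TCP at bin (bx,by), world z tz, tool z at bin angle phi, y down"""
    s=observe();Rt=R.from_rotvec(s['tool_rot']);p=np.array(s['position'])
    t=b2w(Q,(bx,by,0))[0];t[2]=tz
    a=Q[2]+phi;out=[]
    for k in (0,np.pi):
        z=np.array([np.cos(a+k),np.sin(a+k),0]);y=np.array([0,0,-1.]);x=np.cross(y,z)
        out.append((Rt.inv()*R.from_matrix(np.c_[x,y,z])).as_rotvec())
    return Rt.inv().apply(t-p),out
def pots(tag=None):
    c=imaging.capture('top')
    if tag: save(c,tag)
    h=cv2.cvtColor(c['pixels'],cv2.COLOR_RGB2HSV);m=cv2.inRange(h,(108,120,40),(122,255,255));m[:,330:]=0
    k,l,st,ce=cv2.connectedComponentsWithStats(m)
    for i in range(1,k):
        if st[i][4]>60: print('blue',st[i].tolist(),ce[i].round(1),'deck',w2b(Q,ray('top',ce[i],.09))[0].round(4))
E
python3 - <<'E'
from h import *
pots()
print('side blue',w2b(Q,ray('side',(214.9,166.3),.09))[0],)
s=observe();Rt=R.from_rotvec(s['tool_rot']).as_matrix();print(Rt.round(3),s['qpos'],w2b(Q,s['position']))
print(b2w(Q,[(-.11,-.005,0),(.04,.015,0)]))
print(rel(-.11,-.005,.2,.14))
E
```

```text
blue [87, 13, 10, 9, 65] [91.8 16.8] deck [ 0.1069 -0.3904  0.09  ]
blue [125, 12, 9, 9, 67] [129.   15.9] deck [ 0.0393 -0.3649  0.09  ]
blue [263, 139, 24, 24, 443] [274.4 150.5] deck [-0.123  -0.0167  0.09  ]
side blue [-0.12345455 -0.01735771  0.09      ]
[[ 0.934  0.     0.358]
 [-0.358  0.     0.934]
 [ 0.    -1.     0.   ]] [ 1.11958920e+00  1.30362116e-01  1.48818220e+00 -2.16437506e-05
  1.52302225e+00 -8.53838021e-02] [[0.61928084 0.13087148 0.19712465]]
[[ 0.5986199  -0.07439146  0.        ]
 [ 0.52707368  0.05895447  0.        ]]
(array([ 0.58564248, -0.00287242, -0.45533999]), [array([-1.23344465e-05, -8.65725966e-01,  3.27150841e-05]), array([-3.97412656e-05,  2.27586669e+00, -1.49835016e-05])])
```

```bash
python3 - <<'E'
from h import *
for z in (.1,.2):
  for uv in ((23,290),(5,225),(10,145),(90,17)): print(z,uv,ray('top',uv,z).round(3))
E
```

```text
0.1 (23, 290) [0.369 0.369 0.1  ]
0.1 (5, 225) [0.484 0.407 0.1  ]
0.1 (10, 145) [0.631 0.405 0.1  ]
0.1 (90, 17) [0.877 0.264 0.1  ]
0.2 (23, 290) [0.382 0.311 0.2  ]
0.2 (5, 225) [0.481 0.344 0.2  ]
0.2 (10, 145) [0.608 0.342 0.2  ]
0.2 (90, 17) [0.82 0.22 0.2 ]
```

View pics/wrist0.png

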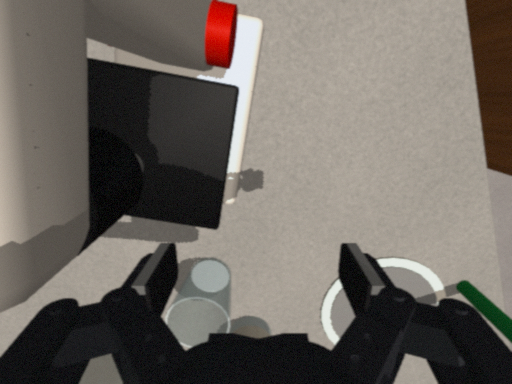

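```bash
python3 -m creep '[[[0,-0.04,0,0,0,0,-1],[0,-0.08,0,0,0,0,-1],[0,-0.12,0,0,0,0,-1],[0,-0.14,0,0,0,0,-1],[0,-0.14,0,0,0,0,-1]]]' ; python3 - <<'E'
from h import *
r,o=rel(-.1144,-.0094,.337,.14);print(r,o)
print(observe()['qpos'])
E
```

```text
t: 2.57
position: [0.2156, 0.5623, 0.3449]
tool_rot: [-1.541, 0.284, -0.289]
wrist_force: [0.4, 0.3, -0.0]
opening: 0.0854
[ 0.59165692  0.00337803 -0.45800828] [array([-0.00988155, -0.86568467,  0.00561109]), array([-0.00681622,  2.27587115, -0.01200389])]
[ 1.11958247e+00  1.13953476e-01  1.23977564e+00  2.06792678e-05
  1.77685157e+00 -8.54195429e-02]
```

```bash
python3 -m creep '[[[0.03,0,-0.023,0,0.114,0,-1],[0.06,0,-0.046,0,0.228,0,-1],[0.09,0,-0.069,0,0.342,0,-1],[0.12,0,-0.092,0,0.456,0,-1],[0.15,0,-0.115,0,0.57,0,-1],[0.18,0,-0.138,0,0.684,0,-1],[0.21,0,-0.161,0,0.798,0,-1],[0.24,0,-0.184,0,0.912,0,-1]]]' ; python3 - <<'E'
from h import *
r,o=rel(-.1144,-.0094,.3,.14);print(r,o)
print(observe()['qpos'])
E
```

```text
t: 3.23
position: [0.3733, 0.3009, 0.3366]
tool_rot: [-1.332, 0.995, -0.995]
wrist_force: [1.5, 0.6, 0.3]
opening: 0.0858
[0.42788958 0.03659424 0.11432093] [array([ 3.62692875e-04, -1.78303198e+00, -2.15387918e-04]), array([2.03242198e-04, 1.35856064e+00, 3.42240631e-04])]
[ 5.71518822e-01 -2.10353967e-01  1.56862353e+00 -2.70092587e-05
  1.78369027e+00  2.83845119e-01]
```

```bash
python3 -m creep '[[[0.035,0.003,0.0095,0,0.114,0,-1],[0.07,0.006,0.019,0,0.228,0,-1],[0.105,0.009,0.0285,0,0.342,0,-1],[0.14,0.012,0.038,0,0.456,0,-1],[0.175,0.015,0.0475,0,0.57,0,-1],[0.21,0.018,0.057,0,0.684,0,-1],[0.245,0.021,0.0665,0,0.798,0,-1],[0.28,0.024,0.075,0,0.912,0,-1]]]' ; python3 - <<'E'
from h import *
r,o=rel(-.1144,-.0094,.25,.14);print(r,o)
print(observe()['qpos'])
E
```

```text
t: 3.9
position: [0.5261, 0.0545, 0.3124]
tool_rot: [-0.846, 1.653, -1.652]
wrist_force: [-0.0, 0.6, 0.0]
opening: 0.0852
[0.06089892 0.06230493 0.14033761] [array([ 3.57380644e-04, -2.69541940e+00, -5.20962117e-04]), array([3.80119656e-04, 4.46173187e-01, 2.60762545e-04])]
[ 6.20118462e-03 -8.03755107e-02  1.49478151e+00  1.15733686e-04
  1.72762928e+00  6.30938694e-01]
```

```bash
python3 -m creep '[[[0.012,0.015,0.03,0,0.11,0,-1],[0.025,0.03,0.06,0,0.22,0,-1],[0.038,0.045,0.09,0,0.33,0,-1],[0.05,0.06,0.12,0,0.446,0,-1],[0.06,0.062,0.14,0,0.446,0,-1],[0.06,0.062,0.14,0,0.446,0,-1],[0.06,0.062,0.14,0,0.446,0,-1]]]' ; python3 - <<'E'
from h import *
r,o=rel(-.1144,-.0094,.15,.14);print(r,o[1])
print(observe()['qpos'])
for n in('top','side','wrist'): save(imaging.capture(n),n+'2.png')
E
```

```text
t: 4.48
position: [0.6044, -0.0748, 0.2496]
tool_rot: [-0.502, 1.941, -1.938]
wrist_force: [0.1, 0.4, 0.3]
opening: 0.0855
[0.00093862 0.09956697 0.00201113] [0.00170866 0.00423513 0.00179584]
[-2.07408321e-01  1.41614963e-01  1.38111266e+00  1.26769517e-04
  1.62134062e+00  8.59255447e-01]
```

View pics/wrist2.png

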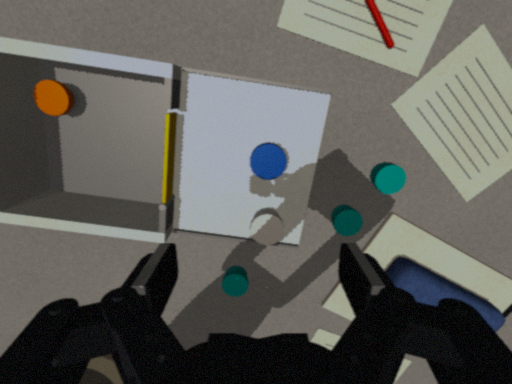

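View pics/side2.png

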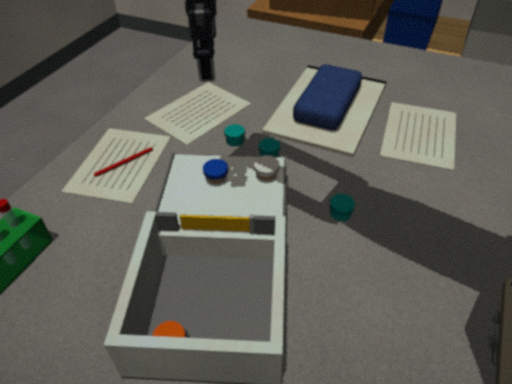

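The wrist view shows the blue pot at (268,160) and the white pot at (267,228), with the flap shut at (168,155). The jaws are lined up along the push direction. I'll cross-check the pot's position with the wrist camera.

```bash
cat >> h.py <<'E'
KW=np.array([[281.0552,0,257.8296],[0,281.0552,189.5184],[0,0,1]])
def wray(T,s,uv,z):
    Rt=R.from_rotvec(s['tool_rot']);o=np.array(s['position'])+Rt.apply(T[:3,3]);d=Rt.apply(T[:3,:3]@np.linalg.inv(KW)@[uv[0],uv[1],1])
    return o+d*(z-o[2])/d[2]
def wr(tag=None):
    s=observe();c=imaging.capture('wrist')
    if tag: save(c,tag)
    h=cv2.cvtColor(c['pixels'],cv2.COLOR_RGB2HSV);m=cv2.inRange(h,(108,120,40),(122,255,255))
    k,l,st,ce=cv2.connectedComponentsWithStats(m);T=np.array(c['T_tool_cam'])
    for i in range(1,k):
        if st[i][4]>150:
            p=wray(T,s,ce[i],.09);Rt=R.from_rotvec(s['tool_rot'])
            print('wrist blue',st[i].tolist(),'bin',w2b(Q,p)[0].round(4),'tool',Rt.inv().apply(p-s['position']).round(4))
    return s,T
E
python3 - <<'E'
from h import *
s,T=wr()
for uv,z in(((330,95),.066),((298,245),.066),((171,63),.098),((167,241),.098)): print(w2b(Q,wray(T,s,uv,z))[0].round(4))
print(w2b(Q,s['position']))
pots()
E
```

```text
wrist blue [251, 144, 36, 36, 881] bin [-0.1204 -0.0171  0.09  ] tool [-0.0044  0.1616  0.0103]
wrist blue [390, 264, 114, 67, 2176] bin [-0.395   0.1371  0.09  ] tool [0.1884 0.1615 0.2594]
[-0.1838 -0.104   0.066 ]
[-0.1845  0.1045  0.066 ]
[ 0.0005 -0.1096  0.098 ]
[-0.005   0.1067  0.098 ]
[[-0.11075951 -0.01119545  0.25159045]]
blue [263, 139, 24, 23, 434] [274.2 150.2] deck [-0.1229 -0.0174  0.09  ]
```

```bash
python3 -m creep '[[[0,0.035,0.001,0,0,0,-1],[0,0.07,0.002,0,0,0,-1],[0,0.105,0.002,0,0,0,-1],[0,0.14,0.002,0,0,0,-1],[0,0.16,0.002,0,0,0,-1],[0,0.16,0.002,0,0,0,-1],[0,0.16,0.002,0,0,0,-1]]]' ; python3 - <<'E'
from h import *
r,o=rel(-.1144,-.0094,.056,.14);print(r,o[1]);print(w2b(Q,observe()['position']))
wr('w3.png')
for n in('top','side'): 
  c=imaging.capture(n);c['pixels']=cv2.resize(c['pixels'][130:300,140:340] if n=='side' else c['pixels'][90:290,150:350],None,fx=3,fy=3);save(c,n+'3.png')
E
```

```text
t: 5.32
position: [0.6048, -0.0747, 0.0906]
tool_rot: [-0.504, 1.939, -1.937]
wrist_force: [0.2, -0.9, 0.9]
opening: 0.0853
[0.00150966 0.03462401 0.00177674] [0.00146242 0.00696277 0.00159179]
[[-0.11246358 -0.010695    0.09062414]]
wrist blue [242, 178, 65, 64, 2353] bin [-0.1198 -0.0181  0.09  ] tool [-0.0063  0.0006  0.0083]
```

View pics/w3.png

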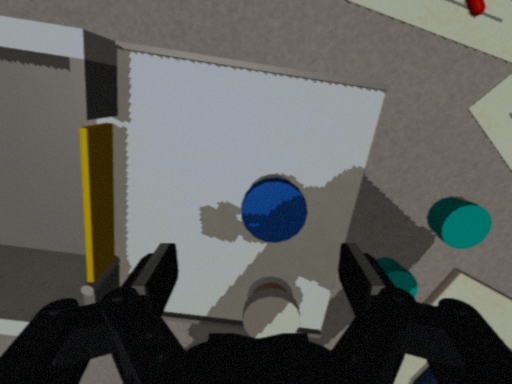

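View pics/side3.png

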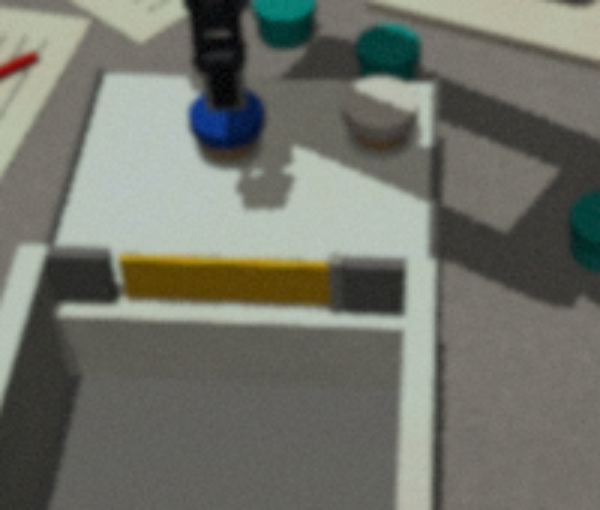

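View pics/top3.png

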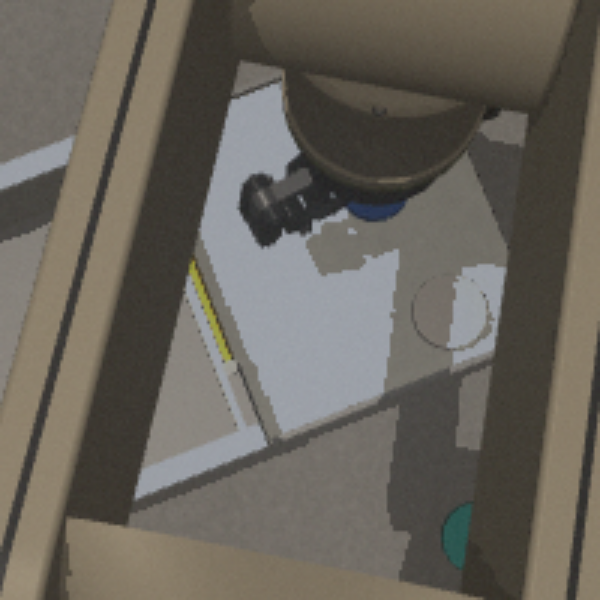

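```bash
python3 - <<'E'
from h import *
for z in (.09,.1,.11,.12): print(z,proj('side',b2w(Q,(-.063,-.0037,z))).round(1))
T=np.array([[0.0007,0.9494,0.3142,-0.0833],[0.0001,-0.3142,0.9494,-0.1763],[1,-.0006,-.0003,.0003],[0,0,0,1]])
for y in (-.005,-.013,-.02):
  for x in(-.011,.011):
    for z in (-.0425,-.057):
      p=np.linalg.inv(T)@[x,y,z,1];p=KW@p[:3];print(x,y,z,(p[:2]/p[2]).round(0))
E
```

```text
0.09 [[218.3 190.5]]
0.1 [[217.9 186.2]]
0.11 [[217.4 181.9]]
0.12 [[217.  177.4]]
-0.011 -0.005 -0.0425 [193. 212.]
-0.011 -0.005 -0.057 [171. 212.]
0.011 -0.005 -0.0425 [195. 242.]
0.011 -0.005 -0.057 [174. 242.]
-0.011 -0.013 -0.0425 [190. 217.]
-0.011 -0.013 -0.057 [167. 217.]
0.011 -0.013 -0.0425 [193. 248.]
0.011 -0.013 -0.057 [171. 248.]
-0.011 -0.02 -0.0425 [188. 222.]
-0.011 -0.02 -0.057 [164. 222.]
0.011 -0.02 -0.0425 [190. 253.]
0.011 -0.02 -0.057 [167. 253.]
```

```bash
python3 - <<'E'
from h import *
c=imaging.capture('side');p=c['pixels'][0:200,130:300];c['pixels']=cv2.convertScaleAbs(cv2.resize(p,None,fx=3,fy=3,interpolation=cv2.INTER_CUBIC),alpha=2.0);save(c,'side4.png')
c=imaging.capture('wrist');p=c['pixels'][184:384,100:360];c['pixels']=cv2.convertScaleAbs(cv2.resize(p,None,fx=3,fy=3,interpolation=cv2.INTER_CUBIC),alpha=2.0);save(c,'w4.png')
E
```

```text
(no output)
```

View pics/side4.png

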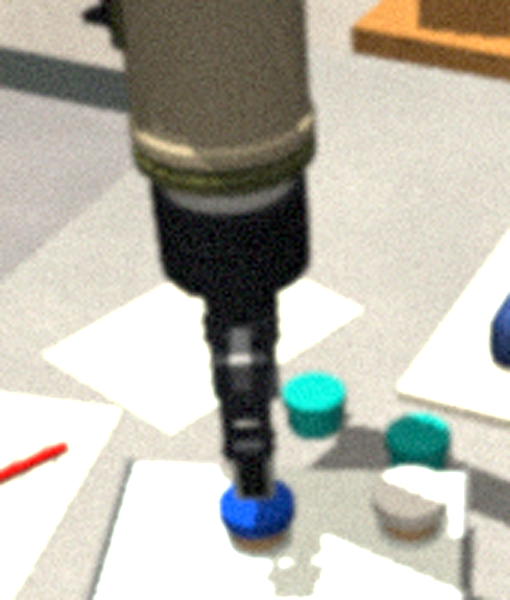

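View pics/w4.png

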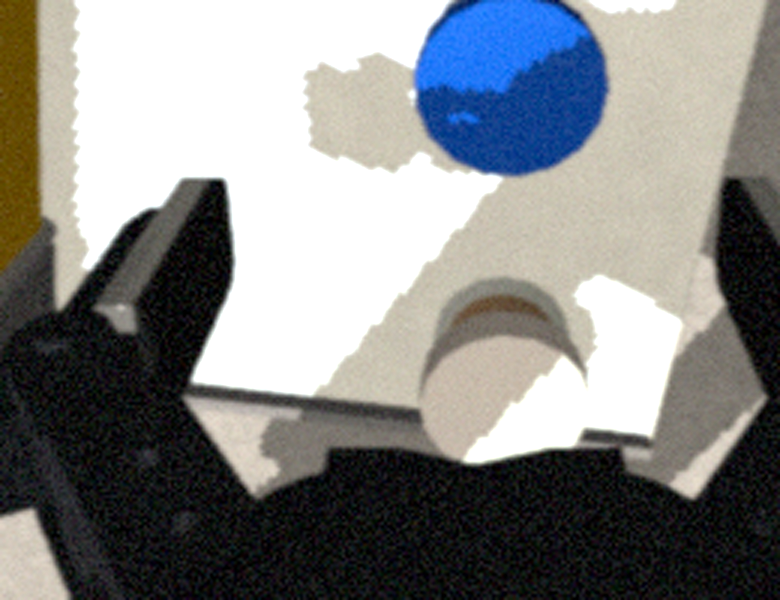

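```bash
python3 - <<'E'
from h import *
print({k:getattr(robot,k) for k in dir(robot) if k[0]!='_' })
s=observe();print(s['position'],s['opening'],s['qpos'])
c=imaging.capture('wrist');print(c['T_tool_cam'],c['camera_matrix'])
for r in imaging.search_frame('white_pot','wrist'):print(r)
# white-lid point in wrist, known (-.136,.074,.09)
T=np.array(c['T_tool_cam'])
for P in [(-.136,.074,.09),(-.122,-.017,.09),(-.19,-.11,.066),(-.19,.11,.066),(0,-.053,.096),(0,.054,.096)]:
    w=b2w(Q,P)[0];p=R.from_rotvec(s['tool_rot']).inv().apply(w-s['position']);q=KW@(np.linalg.inv(T)@[*p,1])[:3];print(P,q[:2]/q[2])
E
```

```text
{'Unreachable': <class 'station.Unreachable'>, 'grip_point_offset': 0.0187}
[ 0.60758673 -0.07584657  0.09397186] 0.08544700625544596 [-2.07885991e-01  2.27145186e-01  1.57100453e+00 -3.24141674e-05
  1.33902043e+00  8.56863743e-01]
[[ 6.90786103e-04  9.49296953e-01  3.14380052e-01 -7.93198108e-02]
 [ 1.58630445e-05 -3.14380138e-01  9.49297176e-01 -1.76331498e-01]
 [ 9.99999761e-01 -6.50774272e-04 -2.32228170e-04 -2.22038006e-03]
 [ 0.00000000e+00  0.00000000e+00  0.00000000e+00  1.00000000e+00]] [[281.0552283    0.         257.82957145]
 [  0.         281.0552283  189.5183795 ]
 [  0.           0.           1.        ]]
{'bbox': [241.8, 277.1, 54.2, 62.4], 'confidence': 0.76}
{'bbox': [79.4, 125.3, 39.1, 170.6], 'confidence': 0.46}
(-0.136, 0.074, 0.09) [271.54933425 319.17982414]
(-0.122, -0.017, 0.09) [272.60969816 212.23164103]
(-0.19, -0.11, 0.066) [390.5232642   87.61709042]
(-0.19, 0.11, 0.066) [321.60609873 337.48558024]
(0, -0.053, 0.096) [ 86.49082604 135.92419469]
(0, 0.054, 0.096) [ 92.71660783 282.13681767]
```

```bash
python3 -m creep '[[[0,-0.03,0,0,0,0,0],[0,-0.06,0,0,0,0,1],[0,-0.06,0,0,0,0,1],[0,-0.06,0,0,0,0,1],[0,-0.06,0,0,0,0,1],[0,-0.06,0,0,0,0,1],[0,-0.06,0,0,0,0,1],[0,-0.06,0,0,0,0,1]]]' ; python3 - <<'E'
from h import *
save(imaging.capture('wrist'),'w5.png')
c=imaging.capture('side');p=c['pixels'][0:200,130:300];c['pixels']=cv2.convertScaleAbs(cv2.resize(p,None,fx=3,fy=3,interpolation=cv2.INTER_CUBIC),alpha=2.0);save(c,'side5.png')
s=observe();print(s['opening'],s['position'])
R0=R.from_rotvec(s['tool_rot'])
for y in (0,-.019,-.04):
  print(y,proj('side',s['position']+R0.apply([0,y,0])))
T=np.array(imaging.capture('wrist')['T_tool_cam'])
for y in (0,-.019,-.04):
  for x in (-.011,.011):
    q=KW@(np.linalg.inv(T)@[x,y,0,1])[:3];print(x,y,q[:2]/q[2])
E
```

```text
t: 6.33
position: [0.605, -0.0755, 0.1498]
tool_rot: [-0.503, 1.939, -1.938]
wrist_force: [-0.1, -0.3, 0.3]
opening: -0.0001
-0.00011084607986535264 [ 0.6052915  -0.0755174   0.15024195]
0 [[215.09460402 143.4186087 ]]
-0.019 [[214.15291967 134.3230171 ]]
-0.04 [[213.0714579  123.87733583]]
-0.011 0 [261.20598659 203.54589282]
0.011 0 [261.10853461 233.03275574]
-0.011 -0.019 [261.56190766 214.8549637 ]
0.011 -0.019 [261.44071603 246.89409538]
-0.011 -0.04 [262.05429527 230.50013561]
0.011 -0.04 [261.89621201 265.90113229]
```

View pics/w5.png

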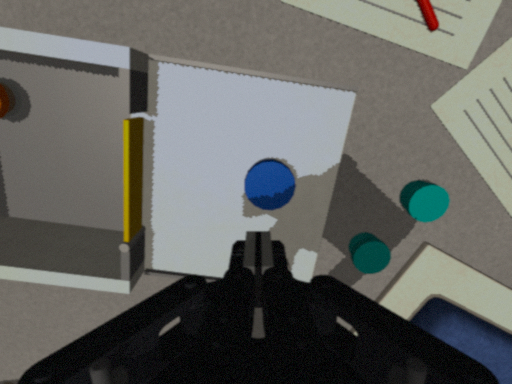

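View pics/side5.png

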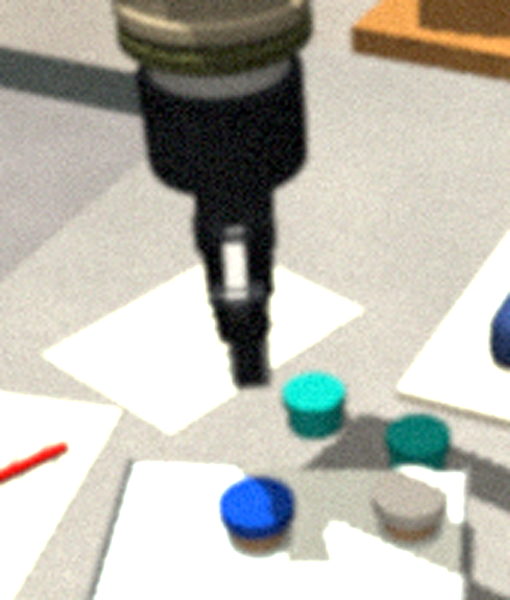

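The shut tips appear about 35 mm behind the stated TCP in both cameras. I'll reopen, then descend in careful steps and watch the force.

```bash
python3 -m creep '[[[0,0,0,0,0,0,-1],[0,0,0,0,0,0,-1],[0,0,0,0,0,0,-1],[0,0.0,0,0,0,0,-1],[0,0.02,0,0,0,0,-1],[0,0.05,0,0,0,0,-1],[0,0.08,0,0,0,0,-1],[0,0.09,0,0,0,0,-1]]]' ; python3 -m creep '[[[0,0,0,0,0,0,-1],[0,0,0,0,0,0,-1]]]';python3 - <<'E'
from h import *
r,o=rel(-.1144,-.0094,.056,.14);print(r,o[1]);print(w2b(Q,observe()['position']))
wr('w6.png')
c=imaging.capture('side');p=c['pixels'][0:200,130:300];c['pixels']=cv2.convertScaleAbs(cv2.resize(p,None,fx=3,fy=3,interpolation=cv2.INTER_CUBIC),alpha=2.0);save(c,'side6.png')
E
```

```text
t: 7.15
position: [0.6026, -0.075, 0.0562]
tool_rot: [-0.507, 1.943, -1.937]
wrist_force: [-0.8, -0.1, -1.8]
opening: 0.0856
t: 7.32
position: [0.6056, -0.0756, 0.0614]
tool_rot: [-0.502, 1.938, -1.938]
wrist_force: [0.6, -1.8, 1.4]
opening: 0.0852
[0.00182499 0.00535425 0.00057448] [0.00053363 0.00591242 0.00064397]
[[-0.11356861 -0.01112589  0.06135338]]
wrist blue [237, 192, 76, 74, 3265] bin [-0.12  -0.018  0.09 ] tool [-0.0059 -0.0287  0.0073]
```

View pics/w6.png

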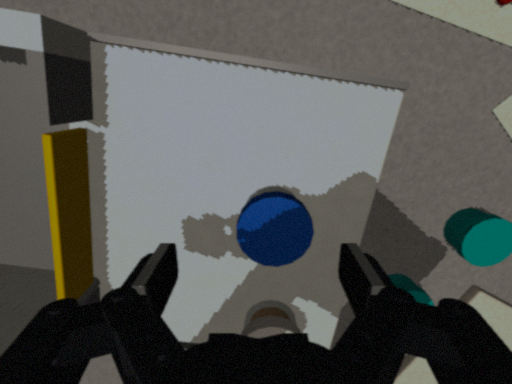

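View pics/side6.png

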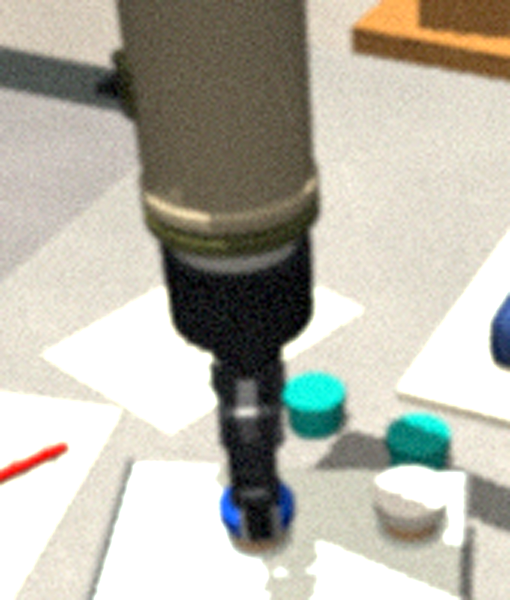

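```bash
python3 -m creep '[[[0,0.003,0.001,0,0,0,-1],[0,0.006,0.001,0,0,0,-1],[0,0.008,0.001,0,0,0,-1],[0,0.01,0.001,0,0,0,-1],[0,0.012,0.001,0,0,0,-1]]]' ; python3 -m creep '[[[0,0.002,0,0,0,0,-1],[0,0.002,0,0,0,0,-1]]]';python3 -m creep '[[[0,0.002,0,0,0,0,-1],[0,0.002,0,0,0,0,-1]]]';python3 -m creep '[[[0,0.002,0,0,0,0,-1],[0,0.004,0,0,0,0,-1]]]'
```

```text
t: 7.83
position: [0.6062, -0.0765, 0.049]
tool_rot: [-0.501, 1.938, -1.938]
wrist_force: [0.8, -0.2, -0.5]
opening: 0.0853
t: 8.0
position: [0.6058, -0.0764, 0.0464]
tool_rot: [-0.502, 1.939, -1.938]
wrist_force: [0.2, -0.4, -0.5]
opening: 0.0853
t: 8.17
position: [0.606, -0.0765, 0.0447]
tool_rot: [-0.501, 1.938, -1.938]
wrist_force: [0.4, -0.7, -0.0]
opening: 0.0857
t: 8.33
position: [0.6064, -0.0765, 0.0412]
tool_rot: [-0.5, 1.937, -1.938]
wrist_force: [0.2, -0.4, -0.3]
opening: 0.0855
```

```bash
python3 -m creep '[[[0,0.004,0,0,0,0,-1],[0,0.008,0,0,0,0,-1],[0,0.012,0,0,0,0,-1],[0,0.016,0,0,0,0,-1],[0,0.016,0,0,0,0,-1],[0,0.016,0,0,0,0,-1]]]' ;python3 - <<'E'
from h import *
wr('w7.png')
print(w2b(Q,observe()['position']),observe()['wrist_force'])
c=imaging.capture('side');p=c['pixels'][60:260,130:330];c['pixels']=cv2.convertScaleAbs(cv2.resize(p,None,fx=3,fy=3,interpolation=cv2.INTER_CUBIC),alpha=1.7);save(c,'side7.png')
E
```

```text
t: 8.83
position: [0.6058, -0.0764, 0.0245]
tool_rot: [-0.502, 1.939, -1.938]
wrist_force: [-0.2, -0.2, -0.0]
opening: 0.085
wrist blue [229, 217, 97, 92, 5360] bin [-0.1198 -0.0184  0.09  ] tool [-0.0065 -0.0655  0.0063]
[[-0.11460137 -0.01132986  0.02494865]] [ 0.57796636 -0.43747718  0.37875765]
```

View pics/w7.png

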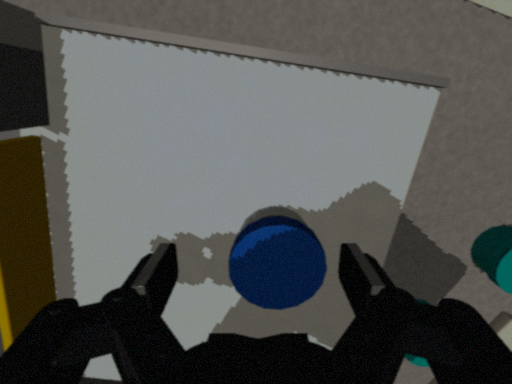

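View pics/side7.png

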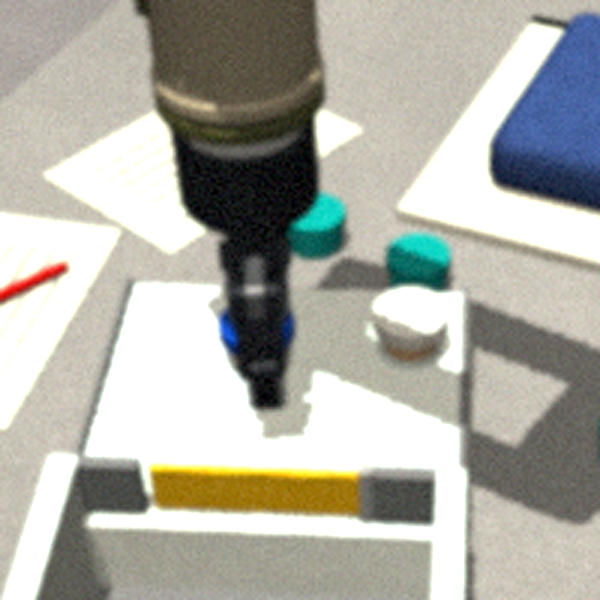

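```bash
python3 -m creep '[[[0,0.003,0,0,0,0,-1],[0,0.006,0,0,0,0,-1],[0,0.009,0,0,0,0,-1],[0,0.011,0,0,0,0,-1],[0,0.011,0,0,0,0,-1]]]' ;python3 - <<'E'
from h import *
wr()
print(w2b(Q,observe()['position']),observe()['wrist_force'])
c=imaging.capture('side');p=c['pixels'][60:260,130:330];c['pixels']=cv2.convertScaleAbs(cv2.resize(p,None,fx=3,fy=3,interpolation=cv2.INTER_CUBIC),alpha=1.7);save(c,'side8.png')
E
```

```text
t: 9.35
position: [0.6057, -0.0764, 0.0132]
tool_rot: [-0.502, 1.939, -1.938]
wrist_force: [-1.2, 1.1, -0.6]
opening: 0.0854
wrist blue [227, 226, 106, 101, 6362] bin [-0.1195 -0.0186  0.09  ] tool [-0.0068 -0.0768  0.0062]
[[-0.11440439 -0.01103997  0.01353389]] [0.21742562 0.16402594 1.17252184]
```

View pics/side8.png

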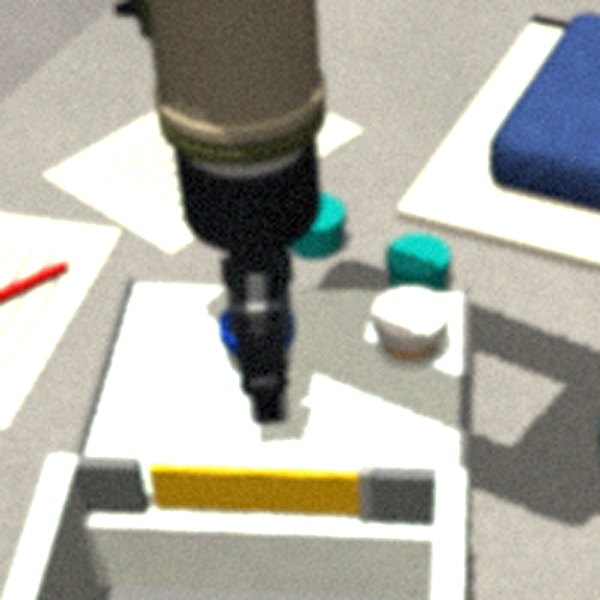

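```bash
python3 -m creep '[[[0,0,-0.004,0,0,0,-1],[0,0,-0.007,0,0,0,-1],[0,0,-0.009,0,0,0,-1],[0,0,-0.011,0,0,0,-1],[0,0,-0.013,0,0,0,-1],[0,0,-0.016,0,0,0,-1],[0,0,-0.019,0,0,0,-1],[0,0,-0.022,0,0,0,-1]]]' ;python3 - <<'E'
from h import *
wr('w9.png')
print(w2b(Q,observe()['position']),observe()['wrist_force'])
E
```

```text
t: 10.12
position: [0.5955, -0.0571, 0.0142]
tool_rot: [-0.501, 1.938, -1.938]
wrist_force: [0.6, -0.8, 0.7]
opening: 0.0852
wrist blue [252, 228, 106, 98, 6199] bin [-0.1087 -0.0167  0.09  ] tool [-0.0061 -0.0758  0.0171]
[[-0.09212033 -0.00814212  0.01412734]] [-0.22379899  0.66490098 -0.0667659 ]
```

View pics/w9.png

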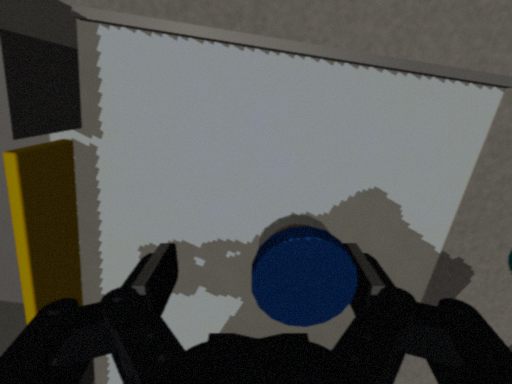

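The pot rests against the rear finger in the wrist view, centred at (305,275), and has moved about 11 mm. I'll keep going.

```bash
python3 -m creep '[[[0,0,-0.0035,0,0,0,-1],[0,0,-0.007,0,0,0,-1],[0,0,-0.0105,0,0,0,-1],[0,0,-0.014,0,0,0,-1],[0,0,-0.0175,0,0,0,-1],[0,0,-0.021,0,0,0,-1],[0,0,-0.0245,0,0,0,-1],[0,0,-0.028,0,0,0,-1]]]' ;python3 - <<'E'
from h import *
wr()
print(w2b(Q,observe()['position']),observe()['wrist_force'])
E
python3 -m creep '[[[0,0,-0.003,0,0,0,-1],[0,0,-0.006,0,0,0,-1],[0,0,-0.009,0,0,0,-1],[0,0,-0.012,0,0,0,-1],[0,0,-0.015,0,0,0,-1],[0,0,-0.018,0,0,0,-1],[0,0,-0.021,0,0,0,-1],[0,0,-0.024,0,0,0,-1]]]' ;python3 - <<'E'
from h import *
wr('w10.png')
print(w2b(Q,observe()['position']),observe()['wrist_force'])
c=imaging.capture('side');p=c['pixels'][100:300,100:330];c['pixels']=cv2.convertScaleAbs(cv2.resize(p,None,fx=3,fy=3,interpolation=cv2.INTER_CUBIC),alpha=1.7);save(c,'side10.png')
E
```

```text
t: 10.83
position: [0.5819, -0.0324, 0.0141]
tool_rot: [-0.501, 1.938, -1.938]
wrist_force: [0.5, 0.3, -0.1]
opening: 0.0859
wrist blue [252, 226, 106, 100, 6081] bin [-0.0805 -0.0137  0.09  ] tool [-0.0072 -0.0759  0.0169]
[[-0.06417614 -0.00396175  0.01399827]] [ 0.02015143  0.0601138  -0.01374964]
t: 11.55
position: [0.5701, -0.0116, 0.0141]
tool_rot: [-0.501, 1.938, -1.938]
wrist_force: [0.8, -1.7, -0.6]
opening: 0.0853
wrist blue [252, 226, 106, 100, 6229] bin [-0.0569 -0.0101  0.09  ] tool [-0.0072 -0.0759  0.0169]
[[-0.04068226 -0.00040911  0.01402884]] [-0.02395888 -1.53957748  0.1379185 ]
```

View pics/w10.png

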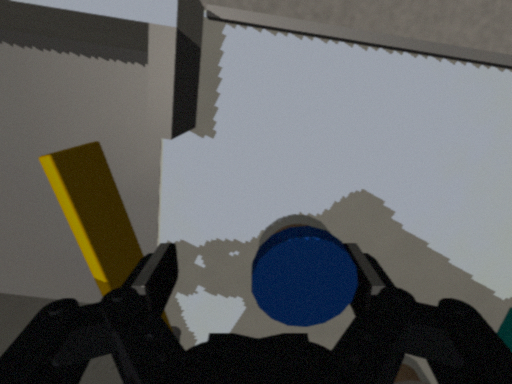

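View pics/side10.png

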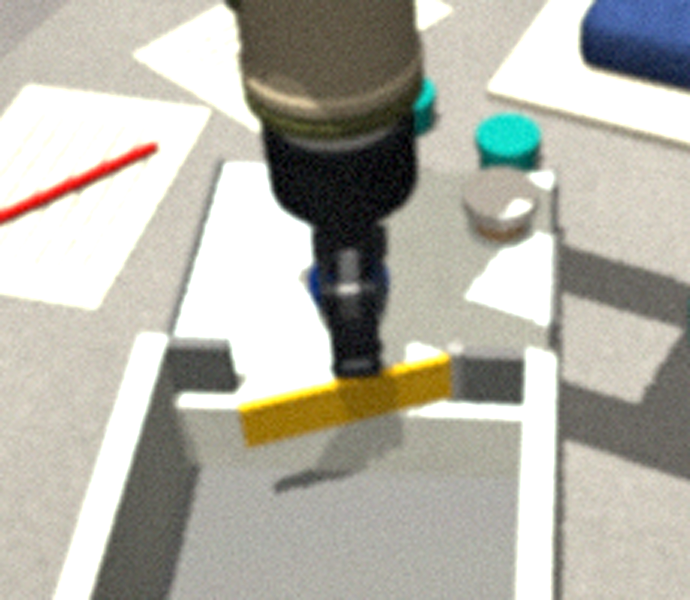

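The finger is swinging the flap open (about 0.35 rad in the side view, flap end at (245,430) of the crop). The pot trails well clear of it.

```bash
python3 -m creep '[[[0,0,-0.003,0,0,0,-1],[0,0,-0.006,0,0,0,-1],[0,0,-0.009,0,0,0,-1],[0,0,-0.012,0,0,0,-1],[0,0,-0.015,0,0,0,-1],[0,0,-0.018,0,0,0,-1],[0,0,-0.021,0,0,0,-1],[0,0,-0.024,0,0,0,-1]]]' ;python3 - <<'E'
from h import *
wr()
print(w2b(Q,observe()['position']),observe()['wrist_force'])
E
python3 -m creep '[[[0,0,-0.003,0,0,0,-1],[0,0,-0.006,0,0,0,-1],[0,0,-0.009,0,0,0,-1],[0,0,-0.012,0,0,0,-1],[0,0,-0.015,0,0,0,-1],[0,0,-0.018,0,0,0,-1],[0,0,-0.021,0,0,0,-1],[0,0,-0.024,0,0,0,-1]]]' ;python3 - <<'E'
from h import *
wr('w11.png')
print(w2b(Q,observe()['position']),observe()['wrist_force'])
c=imaging.capture('side');p=c['pixels'][100:300,100:330];c['pixels']=cv2.convertScaleAbs(cv2.resize(p,None,fx=3,fy=3,interpolation=cv2.INTER_CUBIC),alpha=1.7);save(c,'side11.png')
E
```

```text
t: 12.32
position: [0.5587, 0.0096, 0.0141]
tool_rot: [-0.501, 1.938, -1.938]
wrist_force: [1.4, -1.8, -0.1]
opening: 0.0853
wrist blue [252, 226, 106, 100, 6094] bin [-0.0329 -0.0068  0.09  ] tool [-0.0073 -0.0759  0.0168]
[[-0.01684264  0.00291621  0.01407657]] [1.04524843 0.02160335 0.02809845]
t: 13.03
position: [0.547, 0.0305, 0.0141]
tool_rot: [-0.501, 1.938, -1.938]
wrist_force: [1.2, -1.3, -0.2]
opening: 0.085
wrist blue [252, 226, 106, 100, 6096] bin [-0.0091 -0.0036  0.09  ] tool [-0.0077 -0.0759  0.0168]
[[0.00689442 0.00644081 0.01405943]] [ 1.83878603 -0.37814871 -0.11574915]
```

View pics/w11.png

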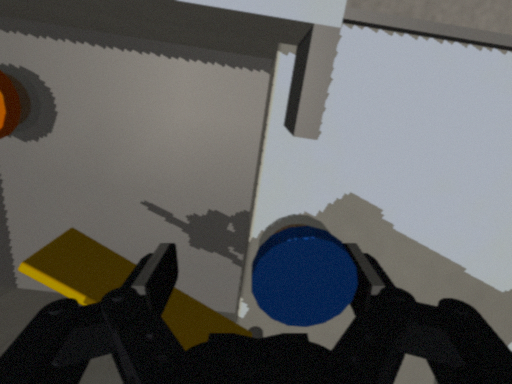

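View pics/side11.png

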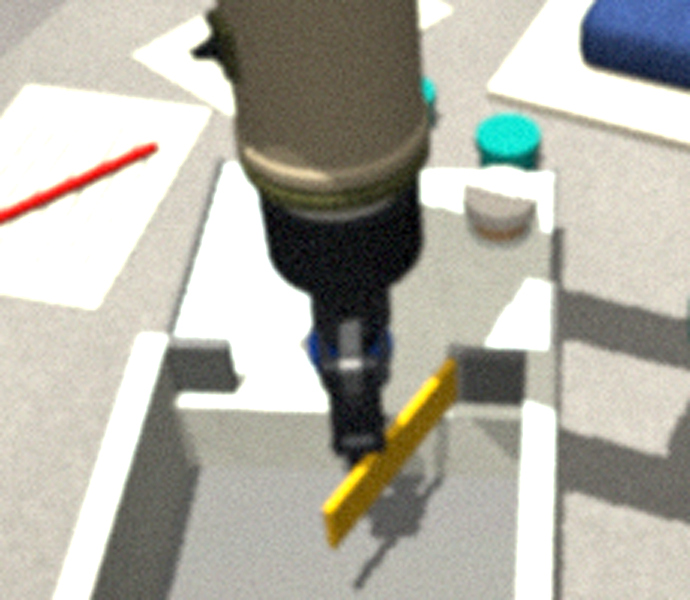

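```bash
python3 -m creep '[[[0,0,-0.003,0,0,0,-1],[0,0,-0.006,0,0,0,-1],[0,0,-0.009,0,0,0,-1],[0,0,-0.012,0,0,0,-1],[0,0,-0.015,0,0,0,-1],[0,0,-0.017,0,0,0,-1],[0,0,-0.019,0,0,0,-1],[0,0,-0.021,0,0,0,-1]]]' ;python3 - <<'E'
from h import *
wr()
E
python3 -m creep '[[[0,0,-0.002,0,0,0,-1],[0,0,-0.004,0,0,0,-1],[0,0,-0.006,0,0,0,-1],[0,0,-0.008,0,0,0,-1],[0,0,-0.008,0,0,0,-1],[0,0,-0.008,0,0,0,-1]]]' ;python3 - <<'E'
from h import *
wr('w12.png')
print(w2b(Q,observe()['position']),observe()['wrist_force'])
c=imaging.capture('side');p=c['pixels'][100:300,100:330];c['pixels']=cv2.convertScaleAbs(cv2.resize(p,None,fx=3,fy=3,interpolation=cv2.INTER_CUBIC),alpha=1.7);save(c,'side12.png')
E
```

```text
t: 13.8
position: [0.537, 0.0488, 0.0142]
tool_rot: [-0.501, 1.938, -1.938]
wrist_force: [1.4, -2.5, 0.4]
opening: 0.0854
wrist blue [252, 226, 106, 100, 5872] bin [ 0.0116 -0.0007  0.09  ] tool [-0.0077 -0.0758  0.0167]
t: 14.35
position: [0.5328, 0.056, 0.014]
tool_rot: [-0.501, 1.938, -1.937]
wrist_force: [0.4, 0.6, -0.3]
opening: 0.0853
wrist blue [235, 200, 42, 91, 2325] bin [ 0.0415 -0.0111  0.09  ] tool [-0.0225 -0.076  -0.0031]
[[0.03509174 0.0106291  0.01397432]] [ 0.72075382  0.60822275 -0.08195055]
```

View pics/w12.png

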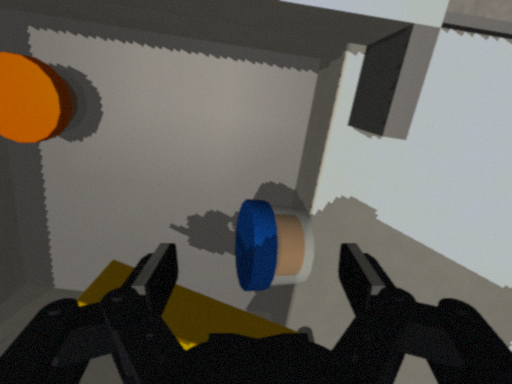

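View pics/side12.png

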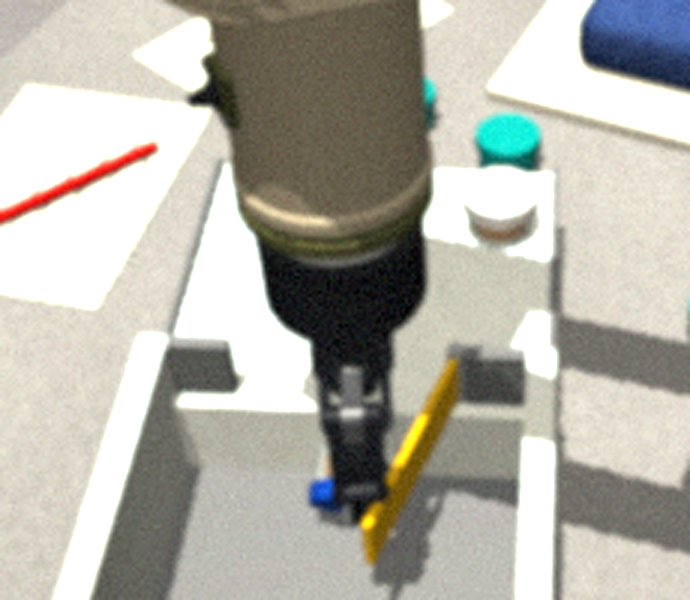

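The pot has tipped over the edge and shows on its side in the pit, around (275,245). I'll hold a moment so it settles, and look again.

```bash
python3 -m creep '[[[0,0,0,0,0,0,-1],[0,0,0,0,0,0,-1],[0,0,0,0,0,0,-1],[0,0,0,0,0,0,-1],[0,0,0,0,0,0,-1],[0,0,0,0,0,0,-1]]]' ;python3 - <<'E'
from h import *
wr('w13.png')
E
```

```text
t: 14.95
position: [0.5331, 0.0556, 0.0141]
tool_rot: [-0.501, 1.938, -1.938]
wrist_force: [-0.2, 0.1, 0.8]
opening: 0.0856
wrist blue [180, 168, 67, 28, 391] bin [ 0.0597 -0.037   0.09  ] tool [-0.0507 -0.0759 -0.0178]
```

View pics/w13.png

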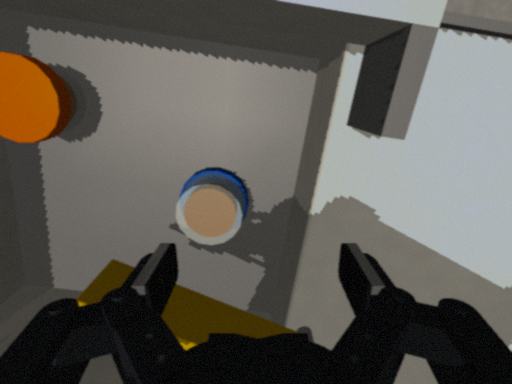

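The pot now stands upside-down on the pit floor at (212,205), clear of the fingers and flap. Now I'll lift straight out.

```bash
python3 -m creep '[[[0,-0.01,0,0,0,0,-1],[0,-0.03,0,0,0,0,-1],[0,-0.05,0,0,0,0,-1],[0,-0.08,0,0,0,0,-1],[0,-0.11,0,0,0,0,-1],[0,-0.14,0,0,0,0,-1],[0,-0.17,0,0,0,0,-1],[0,-0.19,0,0,0,0,-1]]]';python3 -m creep '[[[0,0,0,0,0,0,-1],[0,0,0,0,0,0,-1],[0,0,0,0,0,0,-1],[0,0,0,0,0,0,-1],[0,0,0,0,0,0,-1],[0,0,0,0,0,0,-1],[0,0,0,0,0,0,-1],[0,0,0,0,0,0,-1]]]' ;python3 -m creep '[[[0,0,0,0,0,0,-1],[0,0,0,0,0,0,-1],[0,0,0,0,0,0,-1],[0,0,0,0,0,0,-1],[0,0,0,0,0,0,-1],[0,0,0,0,0,0,-1],[0,0,0,0,0,0,-1],[0,0,0,0,0,0,-1]]]' ;python3 -m creep '[[[0,0,0,0,0,0,-1],[0,0,0,0,0,0,-1],[0,0,0,0,0,0,-1],[0,0,0,0,0,0,-1],[0,0,0,0,0,0,-1],[0,0,0,0,0,0,-1],[0,0,0,0,0,0,-1],[0,0,0,0,0,0,-1]]]';python3 - <<'E'
from h import *
wr('w14.png')
c=imaging.capture('side');p=c['pixels'][100:384,100:330];c['pixels']=cv2.convertScaleAbs(cv2.resize(p,None,fx=2,fy=2,interpolation=cv2.INTER_CUBIC),alpha=1.5);save(c,'side14.png')
print([(r['centre'],r['confidence']) for r in imaging.spot_point('white_pot','side')])
E
```

```text
t: 15.67
position: [0.5339, 0.0555, 0.2085]
tool_rot: [-0.497, 1.935, -1.938]
wrist_force: [0.2, 0.1, 0.1]
opening: 0.0852
t: 16.33
position: [0.5328, 0.0556, 0.2036]
tool_rot: [-0.502, 1.938, -1.938]
wrist_force: [-0.9, -0.4, 0.4]
opening: 0.0852
t: 17.0
position: [0.5331, 0.0556, 0.2041]
tool_rot: [-0.501, 1.938, -1.938]
wrist_force: [0.0, -0.2, 0.4]
opening: 0.0854
t: 17.67
position: [0.5331, 0.0556, 0.2041]
tool_rot: [-0.501, 1.938, -1.938]
wrist_force: [0.5, -0.6, 0.1]
opening: 0.0855
wrist blue [484, 288, 28, 63, 864] bin [-0.3013  0.1554  0.09  ] tool [0.1921 0.1141 0.3115]
[([267.6, 172.0], 0.75)]
```

View pics/w14.png

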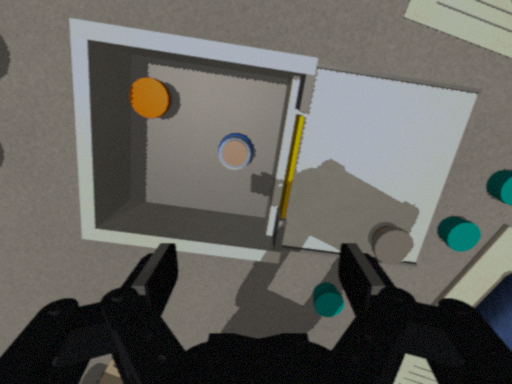

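View pics/side14.png

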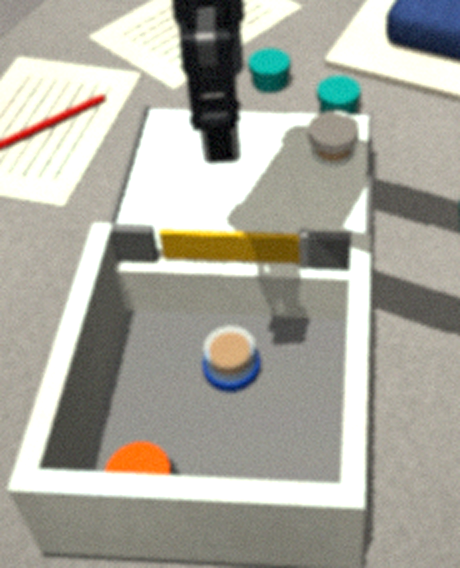

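The flap is shut, at (295,165) in the wrist view. The pot is in the pit, the white pot is where it was (side pixel (268,172), start (269,174)), and the robot is clear. Handing in.

```bash
python3 -c "
from station import order
print(order.finish_job())"
```

```text
the job is handed in; nothing more can be done
None
```

I pushed the flap open with the leading finger while the rear finger slid the blue-lidded pot along the deck and over the edge. Then I lifted straight out and handed the job in at about 18 s of the 54 s allowed. The hand-in reports no verdict.

**Last checks:**
- **Pot:** it stands upside-down on the pit floor. Its origin should then be about 36 mm above the bench, under the 50 mm limit. I worked that out from the pot's size and did not measure it.
- **Flap:** it looks shut in both the wrist and side views. I did not measure the angle.
- **White-lidded pot:** it is within about 2 pixels of its starting spot in the side view.
- **Robot:** it is clear of everything, with wrist force near zero.
- **During the push:** wrist readings stayed below about 3 N. The pot and flap stayed clear of each other in every picture taken. I had no picture of the moment the pot tipped over the edge.

**One disagreement:** the real fingertips sit about 35 mm (shut) to 50 mm (open) behind the stated TCP. The wrist and side views agreed on this. I set the working height from the pictures instead, and going below the stated tip height met no contact.

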